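Tighten the mill pot's wing cap and lower the guard

ROBOT

A 6-joint arm with a two-finger parallel gripper is mounted at the origin on the work surface. World frame = base frame: x ahead of the robot, y to its left, z up, the work surface at z = 0. Lengths are in m, angles in rad, forces in N, time in s.
With the tool pointing down it reaches from about 0.25 to 0.775 m from the base axis. Payload 8.9 kg.
Tool frame: the origin (TCP) lies at the very end of the fingers, on their centre line; the grasp point (between the pads) lies 19 mm behind it; z points along the fingers, y is the line along which they close (so a half turn about z gives the same grasp; the last joint's range is limited). The gripper opens to 85 mm and grips with 20 to 120 N. Pads are 22 mm wide; open, the fingers measure 114 mm over their backs; the gripper's body (76 mm by 85 mm) begins 54 mm behind the grasp point. The pads swing forward as they close: fully open they stand 13 mm farther back than shut.
Start: joints at [1.043, 0.291, -0.153, 1.127, 0, 1.431], TCP at [0.199, 0.486, 0.231] pointing down, gripper open.
Joint ranges: [-2.52, 2.52], [-0.91, 1.74], [-1.3, 1.37], [-1.96, 2.02], [-1.52, 1.47], [-3.14, 3.14]. Speed limits (rad/s): [2.22, 2.22, 2.79, 3.14, 3.14, 3.14].

INTERFACE

Orientations are given as a 3x3 rotation matrix whose columns are the frame's x, y, z axes.
In Python, from bench import arm gives the robot as it stands. The module is installed in compiled form; this text tells all that it offers.
- The arm moves only by the tool jog_arm, never from a script. Its argument "plan" is text: rows parted by semicolons, each of 7 numbers parted by spaces: the closure, from 0 (fully open) to 1 (shut), then the shift along the tool's x, y, z as a fraction of full scale, then the turn, a rotation vector about the tool's x, y, z as a fraction of full scale. A call has exactly 5 rows; each row is the pose to reach, as a shift and turn from the pose commanded when the call began, along the tool's axes at that moment; what a row does not reach only later rows make up. Full scale, the value 1, is 8 cm for a shift and 45 degrees for a turn. A row lasts 1/12 s, in which the tool goes at most 41.7 mm and 7.16 degrees, less where a joint would pass 70% of its speed; a pose out of reach is approached as far as the arm can. A call with a number of a shift or a turn outside -1 to 1 is refused whole. A call with a gripper value outside its range is refused whole. The fingers move at their own pace and stop on an object; "squeeze" is the grip in N (left out, the last holds). Time passes only in rows, so rows that repeat a pose let the fingers close, or fill a call up. It gives the time, the measured TCP pose, the force, the opening and the grip force at its end, in the units of the state.
- arm.get_obs(): the state, without advancing time (a new reading comes with each control period).
- arm.snapshot(name): name is "side" or "top" or "wrist"; returns (picture, depth): 400x640x3 uint8, red, green, blue; 400x640 float32, m along the optical axis (not along the pixel's ray), 0 where there is no reading.
- arm.camera_model(name): a dict with "fx", "fy", "cx", "cy" (pixels), "k1" (the pictures are not rectified: a ray, as slopes to the right and down, at radius r is drawn at 1 + k1 r^2 times it, then the intrinsics apply), "R" (3x3) and "t" (3): a world point X has camera coordinates R X + t; the wrist camera has in their place "tool_from_camera" (4x4, takes a point from camera to tool coordinates, whose origin is the TCP and whose axes are the flange's). Camera axes: x right, y down, z forward; pixel columns grow to the right and rows downward; lengths in m; the calibration is good to about 2 mm. A picture is of the moment at which its call begins: read the wrist's pose just before it. camera_model takes no time and is no camera call.
- arm.hand_in(): hands the job in; it is judged then, once.
The state is a dict: "time_s": time; "q": joint angles; "qvel": joint speeds; "joint_torque": joint torques, N m; "position": TCP position; "ee_rot": TCP orientation; "wrist_force": force on the tool from outside, world axes, zero at the start; "ft_torque": the same for the moment, N m; "gripper_width": finger opening in m; "finger_force": force on a finger pad.
Only numpy, scipy, OpenCV 4.12 (cv2) and the standard library are available. Lean on these libraries where they do the work, as an engineer would, in place of code of your own. Each camera call takes 0.05 s, during which the arm holds its last target. There are 200 camera calls.

TASK

The pot on the bench mill has its captive three-winged screw cap only loosely on. Screw the cap down clockwise by pushing its wings round until it comes up against the rubber seal, and tighten it there with a firm push of 10 to 30 N on a wing, no harder. Then take the guard by its bar and lower it gently over the pot onto its stops, without letting it drop; let go, and leave the other things on the bench where they are.

Things in the scene. Friction and masses are not known exactly. Their poses are not given: they have to be found in the camera images.
- mill: dark bench mill, fixed. Origin on the table under the pot's vertical axis; x points away from the operator to the hinge, y left, z up. Deck 45 mm high, x -110 to 120, y -200 to 160 mm; steel pot 80 mm wide, 80 mm high at the origin; motor housing x 120 to 200 mm, 105 mm high. The open guard bars a gripper from the far half of the cap: push wings on the near (-x) half.
- cap: aluminium screw cap, captive on the pot. Origin on its axis at its underside; z up, x along one of three wings 120 degrees apart. Skirt 80 mm wide, z 0 to 12; hub 52 mm wide, up to z 36. Clockwise from above (yaw falls) screws it down 3.2 mm per rad, against about 2 N at 50 mm radius. Underside 96 to 100 mm above the table at the start, 86 mm when home, 3.2 to 4.2 rad later.
- wing (a point): mid-point of one wing, 52 mm from the cap's axis, 19 mm above its underside (axes as the cap). Each wing is an upright blade 11 mm thick, 20 to 66 mm from the axis, z 6 to 32 mm. The wing direction at which the cap is home differs each time and must be felt: the rubber seal there is springy, about 1.5 N more per mm of push at 52 mm radius; released, the cap springs back a little and stays down.
- guard (a joint): hinge angle of the guard, a clear panel 190 mm wide, 145 mm long, 6 to 10 mm thick in a grey frame: 0 = lying level on its stops over the pot, grows as it opens to 1.75 (past upright, leaning back, where it stays). Below about 1.3 it falls shut by itself if not held (0.3 kg, slightly damped); moving it takes about 1 to 3 N at the bar.
- hinge (a point): middle of the guard's hinge line, 78 mm beyond the cap's axis and 145 mm above the table; the line runs along the mill's y between cheeks at y = +-98 mm, 160 mm high. Axes as the mill.
- stop (a point): top of the left one of two stop posts (14 mm wide, black rubber tops 18 mm wide) on which the guard comes to rest, at mill x = -55, y = +-98, z = 140 mm.
- bar (a point): middle of the guard's bar handle: round steel bar 12 mm thick, 100 mm long, parallel to the hinge line and 180 mm from it, in the panel's plane, 35 mm beyond its edge, on two stems at its ends. Open: on top, about 320 mm above the table; closed: at mill x = -102, z = 145 mm. It may be pinched from above and turns between the pads.
- grit_jar: low white jar with grey lid, 48 mm wide, 45 mm high, standing on the mill's deck on the right (-y) of the pot, bystander; origin under its centre
- discs: bright metal test disc, 100 mm wide, 12 mm thick, bystander; origin under its centre
- tub: white tub, 100 mm wide, 90 mm high, bystander; origin under its centre
- tub_low: white tub with grey lid, 90 mm wide, 60 mm high, bystander; origin under its centre
- amber: amber bottle, 60 mm wide, 140 mm high, bystander; origin under its centre
- brush: hand brush 180 mm long, lying, bystander; origin under its middle
- wrench: wrench 170 mm long, lying, bystander; origin under its middle

How it is judged:
On the way, in this order (a step that is already met when the one before it is completed fails the run):
1. the cap is screwed down home and tightened with a push of at least 10 N on it for 0.2 s (z of cap in the frame of mill below 0.0872 m and contact force between anything else and cap above 10 N), for 0.2 s.
2. the guard lies on its stops (value of joint guard below 0.04 rad), for 0.2 s.
At the end, for the whole second after the job is handed in: the cap is still screwed down (underside less than 88 mm above the table) and the guard lies on its stops (hinge angle below 0.04 rad) (z of cap in the frame of mill below 0.088 m and value of joint guard below 0.04 rad); the robot touches nothing.
It fails at once if more than 30 N on the cap (contact force between anything else and cap above 30 N).
It fails at once if the guard drops: closing faster than 1.8 rad/s in the last 0.4 rad (value of joint guard below 0.4 rad and velocity of joint guard below -1.8 rad/s).
It fails at once if a bystander is moved by more than 30 mm (distance of any of grit_jar, discs, tub, tub_low, amber, brush, wrench from where it was at the start of the episode above 0.03 m).
It also fails if it takes over 72 s, if anything falls off the work surface, if the arm or the gripper's body presses on something with over 40 N, if the wrist force passes 120 N, or if a joint passes its speed limit or range.

## Working session

There is one attempt and no reset: what is moved stays moved. The work goes in short steps, Python scripts to look and compute and a tool call to move; the robot and the scene stay as the last step left them, time stands still between calls to the robot, and variables do not carry over. Pictures are saved under pics/ and viewed, at most 10 in all, crops included, and the job is handed in when it is done.

Besides the shell and the picture viewer there is one more tool, called after "Call:" by a JSON object that holds its "api" and its "payload", one argument or row to a line. jog_arm: Moves the arm, as the interface text tells. Shift numbers are shares of 8 cm and turn numbers shares of 45 degrees, none past 1 either way. Its arguments: {"type":"object","properties":{"plan":{"type":"string"},"squeeze":{"type":"number"}},"required":["plan"]}

```bash
mkdir -p pics
cat > h.py <<'E'
import numpy as np, cv2
from bench import arm
def pts(name,depth,obs=None):
    m=arm.camera_model(name);h,w=depth.shape
    K=np.array([[m['fx'],0,m['cx']],[0,m['fy'],m['cy']],[0,0,1.]])
    u,v=np.meshgrid(np.arange(w),np.arange(h))
    uv=np.stack([u,v],-1).reshape(-1,1,2).astype(float)
    n=cv2.undistortPoints(uv,K,np.array([m['k1'],0,0,0.])).reshape(h,w,2)
    P=np.dstack([n*depth[...,None],depth])
    if 'R' in m: W=(P-np.array(m['t']))@np.array(m['R'])
    else:
        T=np.array(m['tool_from_camera']);W=P@T[:3,:3].T+T[:3,3]
        W=W@np.array(obs['ee_rot']).T+np.array(obs['position'])
    W[depth==0]=np.nan
    return W
def snap(name,tag=None):
    o=arm.get_obs();im,d=arm.snapshot(name)
    if tag: cv2.imwrite(f'pics/{tag}.png',im[...,::-1])
    return im,pts(name,d,o)
E
python3 - <<'E'
from h import *
for n in ['top','side']:
    im,W=snap(n,n+'1'); np.save(n+'W.npy',W)
o=arm.get_obs();print(o['time_s'],o['ee_rot'],o['position'],o['wrist_force'])
E
```

```text
0.1 [[-9.25347001e-01  3.79120804e-01 -5.86008742e-04]
 [ 3.79121220e-01  9.25346481e-01 -9.94694045e-04]
 [ 1.65151922e-04 -1.14260550e-03 -9.99999334e-01]] [0.19881813 0.48548438 0.23080027] [0.21202477 0.04189008 0.29411345]
```

View pics/top1.png

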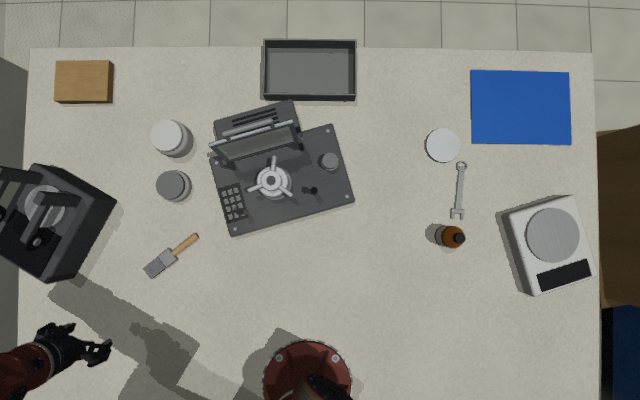

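View pics/side1.png

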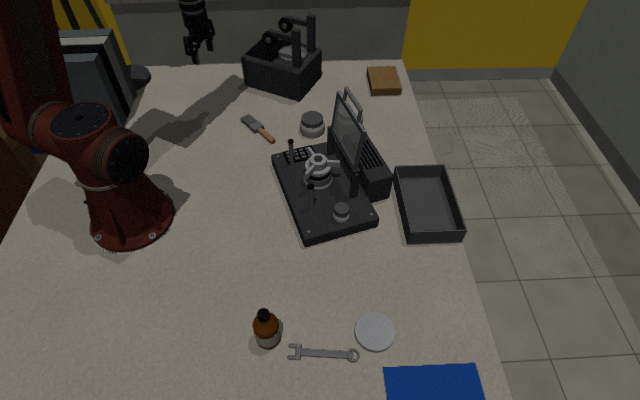

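The top view shows the cap at about (272,181), with wings towards (275,160), (252,188) and (291,192). The open guard is behind it around (255,140), and the jar is at (330,160). The side view agrees.

Run:
```python
from h import *
W=np.load('topW.npy');im=cv2.imread('pics/top1.png')
X,Y,Z=W[...,0],W[...,1],W[...,2]
print('centre',W[181,272],'table',W[300,200])
v,u=np.mgrid[:400,:640]
roi=(u>200)&(u<365)&(v>90)&(v<245)
d=roi&(abs(Z-.045)<.006)
r=cv2.minAreaRect((W[d][:,:2]*1000).astype(np.float32));print('deck',r,cv2.boxPoints(r))
near=roi&(np.hypot(X-W[181,272,0],Y-W[181,272,1])<.075)
for n,lo,hi in [('hub',.127,.15),('wing',.115,.15)]:
    m=near&(Z>lo)&(Z<hi);print(n,m.sum(),W[m].mean(0))
    if n=='hub':
        c=cv2.minEnclosingCircle((W[m][:,:2]*1000).astype(np.float32));print(c)
W2=np.load('sideW.npy')
m=(abs(W2[...,0]-X[181,272])<.04)&(abs(W2[...,1]-Y[181,272])<.04)&(W2[...,2]>.11)&(W2[...,2]<.15)
print('side cap',m.sum(),np.nanmean(W2[m],0),np.percentile(W2[m][:,2],[50,95]))
for n,Wx in (('top',W),('side',W2)):
    m=(Wx[...,2]>.31)&(Wx[...,2]<.36)&(np.hypot(Wx[...,0]-X[181,272],Wx[...,1]-Y[181,272])<.25)
    print(n,'bar',m.sum(),np.nanmean(Wx[m],0) if m.sum() else '')
# upscaled crop
c=cv2.resize(im[95:240,200:360],None,fx=5,fy=4.1*5/4.1,interpolation=cv2.INTER_CUBIC)[:600]
c=cv2.resize(im[125:235,205:360],None,fx=5,fy=5,interpolation=cv2.INTER_CUBIC);cv2.imwrite('pics/crop1.png',c)
ZZ=np.round(Z[158:206,250:296:2]*1000);print(ZZ[::2].astype(int))
```

```text
centre [0.56100568 0.08810483 0.13801807] table [0.23180073 0.30599559 0.0003784 ]
deck ((652.269287109375, 54.28242492675781), (368.3043518066406, 441.1004638671875), 16.79380989074707) [[ 412.24786  212.21954]
 [ 539.6943  -210.06828]
 [ 892.2907  -103.65469]
 [ 764.8443   318.63312]]
hub 470 [0.56173469 0.09167355 0.13333412]
((565.1570434570312, 91.7406234741211), 64.35684204101562)
wing 523 [0.56192008 0.0921697  0.13222401]
side cap 431 [0.56311313 0.08204064 0.12668327] [0.13042361 0.13974387]
top bar 317 [0.65666877 0.11878861 0.32714566]
side bar 161 [0.65864776 0.11398834 0.32721196]
[[                  44                   44                   44
                    43                   49                   44
                    41                   50                   43
                    47                   46                  128
                   132                  112                   46
                    40                   48                   41
                    46                   46                   43
                    42                   44]
[... 10862 characters left out ...]
     39                   47
                    45                   45                   44
                    43                   49]
 [                  47                   43                   46
                    44                   44                   46
                    43                   46                   45
                    47                   45                   44
                    44                   47                   43
                    44                   45                   43
                    48                   42                   46
                    49                   47]]<stdin>:23: RuntimeWarning: invalid value encountered in cast
```

View pics/crop1.png

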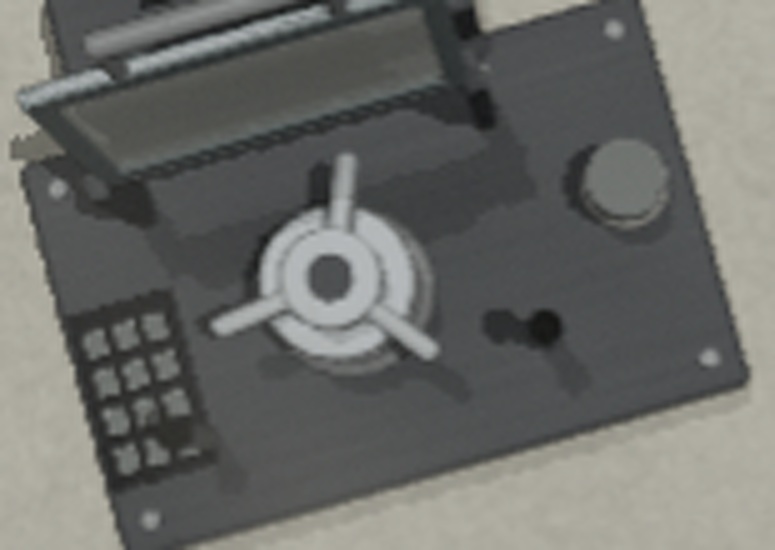

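```bash
cat >> h.py <<'E'
def ray(name,uv,z):
    m=arm.camera_model(name);K=np.array([[m['fx'],0,m['cx']],[0,m['fy'],m['cy']],[0,0,1.]])
    n=cv2.undistortPoints(np.array(uv,float).reshape(-1,1,2),K,np.array([m['k1'],0,0,0.])).reshape(-1,2)
    R=np.array(m['R']);c=-R.T@np.array(m['t']);d=np.c_[n,np.ones(len(n))]@R
    return c+d*((z-c[2])/d[:,2])[:,None]
E
python3 - <<'E'
from h import *
cr=lambda a:[(205+(x+.5)/5-.5,125+(y+.5)/5-.5) for x,y in a]
S=ray('top',cr([(615,28),(58,188),(710,357),(150,520)]),.045)
print('screws',S[:,:2]); 
for a,b in((2,0),(3,1),(0,1),(2,3)):
    d=S[b]-S[a];print(np.degrees(np.arctan2(d[1],d[0])),np.hypot(*d[:2]))
W=np.load('topW.npy');im=cv2.imread('pics/top1.png',0)
h=ray('top',cr([(331,278)]),.134)[0];print('hub',h)
# skirt z~.111 & hub z: depth based mean, from hub radius <26
R=np.hypot(W[...,0]-h[0],W[...,1]-h[1])
m=(R<.022)&(W[...,2]>.12);print('hub z',np.median(W[m][:,2]),m.sum())
m=(R>.045)&(R<.068)&(W[...,2]>.115)&(W[...,2]<.145)
P=W[m];print('wing z',np.median(P[:,2]));a=np.arctan2(P[:,1]-h[1],P[:,0]-h[0])
print('wing phase deg',np.degrees(np.angle(np.exp(3j*a).mean()))/3,m.sum(), 'centroid hub sil.')
T=ray('top',cr([(345,158),(215,328),(434,354)]),.130)-h
print(np.degrees(np.arctan2(T[:,1],T[:,0])),np.hypot(T[:,0],T[:,1]))
print('stop R',ray('top',cr([(543,325)]),.14)-h,'stop L',ray('top',cr([(180,432)]),.14)-h)
# side view stops/hub
for n,Wx in(('top',W),('side',np.load('sideW.npy'))):
    m=(Wx[...,2]>.31)&(Wx[...,2]<.345)&(np.hypot(Wx[...,0]-.658,Wx[...,1]-.117)<.1)
    p=Wx[m][:,:2]*1000;r=cv2.minAreaRect(p.astype(np.float32));print(n,'bar',r,np.median(Wx[m][:,2]))
E
```

```text
screws [[ 0.71209696 -0.05267443]
 [ 0.6202181   0.25531898]
 [ 0.52959944 -0.10646758]
 [ 0.4371863   0.20058759]]
16.42346224017244 0.19026047599229423
16.648066772497213 0.1910396935415126
106.61059737482039 0.32140575673371213
106.7500025843172 0.32066035947782234
hub [0.56337346 0.0916823  0.134     ]
hub z 0.13543809569498028 233
wing z 0.12908986669576356
wing phase deg -5.873477699325061 101 centroid hub sil.
[  -5.25409738  113.41475423 -125.86607671] [0.06230771 0.06470142 0.06486623]
stop R [[-0.02340115 -0.10812898  0.006     ]] stop L [[-0.0790352  0.0743443  0.006    ]]
top bar ((657.3110961914062, 119.14988708496094), (12.592243194580078, 109.37635040283203), 16.16705322265625) 0.3276056985503295
side bar ((658.4490966796875, 119.56829833984375), (11.837597846984863, 112.0753402709961), 16.329288482666016) 0.328860325986316
```

Call:
{"api": "jog_arm", "payload": {
  "plan": "1 -0.18 -0.1 0 0 0 0;1 -0.36 -0.2 0 0 0 0;1 -0.54 -0.31 0 0 0 0;1 -0.72 -0.41 0 0 0 0;1 -0.9 -0.51 0 0 0 0",
  "squeeze": 40
}}

```text
time_s: 0.52
position: [0.2504, 0.4199, 0.231]
ee_rot: [[-0.925, 0.379, -0.0], [0.379, 0.925, -0.001], [0.0, -0.001, -1.0]]
wrist_force: [1.1, 0.2, 0.6]
gripper_width: 0.0259
finger_force: 0.0
```

Call:
{"api": "jog_arm", "payload": {
  "plan": "1 -0.18 -0.1 0 0 0 0;1 -0.36 -0.2 0 0 0 0;1 -0.54 -0.31 0 0 0 0;1 -0.72 -0.41 0 0 0 0;1 -0.9 -0.51 0 0 0 0"
}}

```text
time_s: 0.93
position: [0.3016, 0.3549, 0.2311]
ee_rot: [[-0.925, 0.379, -0.0], [0.379, 0.925, -0.0], [0.0, -0.001, -1.0]]
wrist_force: [-0.5, 0.4, -0.4]
gripper_width: 0.0003
finger_force: 0.0
```

Call:
{"api": "jog_arm", "payload": {
  "plan": "1 -0.18 -0.1 0 0 0 0;1 -0.36 -0.2 0 0 0 0;1 -0.54 -0.31 0 0 0 0;1 -0.72 -0.41 0 0 0 0;1 -0.9 -0.51 0 0 0 0"
}}

```text
time_s: 1.35
position: [0.3527, 0.2898, 0.2311]
ee_rot: [[-0.925, 0.379, -0.001], [0.379, 0.925, -0.0], [0.0, -0.001, -1.0]]
wrist_force: [1.2, -0.1, -0.5]
gripper_width: -0.0001
finger_force: 0.0
```

Call:
{"api": "jog_arm", "payload": {
  "plan": "1 -0.18 -0.1 0 0 0 0;1 -0.36 -0.2 0 0 0 0;1 -0.54 -0.31 0 0 0 0;1 -0.72 -0.41 0 0 0 0;1 -0.9 -0.51 0 0 0 0"
}}

```text
time_s: 1.77
position: [0.4038, 0.2248, 0.2311]
ee_rot: [[-0.925, 0.379, -0.001], [0.379, 0.925, -0.0], [0.0, -0.0, -1.0]]
wrist_force: [-0.5, 0.4, -0.4]
gripper_width: -0.0001
finger_force: 0.0
```

Call:
{"api": "jog_arm", "payload": {
  "plan": "1 -0.18 -0.1 0 0 0 0;1 -0.36 -0.2 0 0 0 0;1 -0.54 -0.31 0 0 0 0;1 -0.72 -0.41 0 0 0 0;1 -0.9 -0.51 0 0 0 0"
}}

```text
time_s: 2.18
position: [0.455, 0.1598, 0.231]
ee_rot: [[-0.925, 0.379, -0.001], [0.379, 0.925, -0.0], [0.001, -0.0, -1.0]]
wrist_force: [-0.8, 0.7, -0.3]
gripper_width: -0.0001
finger_force: 0.0
```

Call:
{"api": "jog_arm", "payload": {
  "plan": "1 -0.18 -0.1 0 0 0 0;1 -0.36 -0.2 0 0 0 0;1 -0.54 -0.31 0 0 0 0;1 -0.72 -0.41 0 0 0 0;1 -0.9 -0.51 0 0 0 0"
}}

```text
time_s: 2.6
position: [0.5061, 0.0948, 0.231]
ee_rot: [[-0.925, 0.379, -0.001], [0.379, 0.925, -0.0], [0.001, -0.0, -1.0]]
wrist_force: [0.4, -0.8, -0.0]
gripper_width: -0.0001
finger_force: 0.0
```

Call:
{"api": "jog_arm", "payload": {
  "plan": "1 -0.18 -0.1 0 0 0 0;1 -0.36 -0.2 0 0 0 0;1 -0.54 -0.31 0 0 0 0;1 -0.72 -0.41 0 0 0 0;1 -0.9 -0.51 0 0 0 0"
}}

```text
time_s: 3.02
position: [0.5577, 0.0295, 0.2311]
ee_rot: [[-0.925, 0.379, -0.0], [0.379, 0.925, 0.0], [0.0, -0.0, -1.0]]
wrist_force: [-0.1, -0.2, 0.3]
gripper_width: 0.0003
finger_force: 0.0
```

Call:
{"api": "jog_arm", "payload": {
  "plan": "1 0 0 0 0 0 0.1;1 0 0 0 0 0 0.2;1 0 0 0 0 0 0.3;1 0 0 0 0 0 0.3;1 0 0 0 0 0 0.3"
}}

```text
time_s: 3.43
position: [0.5573, 0.0302, 0.2311]
ee_rot: [[-0.813, 0.583, -0.0], [0.583, 0.813, 0.0], [0.0, -0.0, -1.0]]
wrist_force: [-0.1, -0.3, -0.0]
gripper_width: -0.0
finger_force: 0.0
```

Call:
{"api": "jog_arm", "payload": {
  "plan": "1 0 0 0.2 0 0 0;1 0 0 0.4 0 0 0;1 0 0 0.6 0 0 0;1 0 0 0.73 0 0 0;1 0 0 0.73 0 0 0"
}}

```text
time_s: 3.85
position: [0.5558, 0.0306, 0.1708]
ee_rot: [[-0.812, 0.583, -0.004], [0.583, 0.812, 0.0], [0.003, -0.002, -1.0]]
wrist_force: [-0.5, -0.3, 0.3]
gripper_width: -0.0002
finger_force: 0.0
```

Call:
{"api": "jog_arm", "payload": {
  "plan": "1 0 0 0.2 0 0 0;1 0 0 0.4 0 0 0;1 0 0 0.6 0 0 0;1 0 0 0.73 0 0 0;1 0 0 0.73 0 0 0"
}}

```text
time_s: 4.27
position: [0.5562, 0.0305, 0.1131]
ee_rot: [[-0.812, 0.584, -0.003], [0.584, 0.812, 0.0], [0.002, -0.001, -1.0]]
wrist_force: [-1.7, 0.1, -0.2]
gripper_width: 0.0001
finger_force: 0.0
```

Run:
```python
from h import *
o=arm.get_obs();print(o['position'],o['wrist_force'],o['q'])
im,W=snap('top');cv2.imwrite('pics/c2.png',cv2.resize(im[125:235,205:360,::-1],None,fx=5,fy=5,interpolation=cv2.INTER_CUBIC))
```

```text
[0.55617936 0.03052947 0.11314495] [-1.72079955  0.10022537 -0.17935707] [-7.64102387e-02  4.44713691e-01 -2.52227719e-01  8.76403079e-01
 -9.74367860e-06  5.47244321e-01]
```

View pics/c2.png

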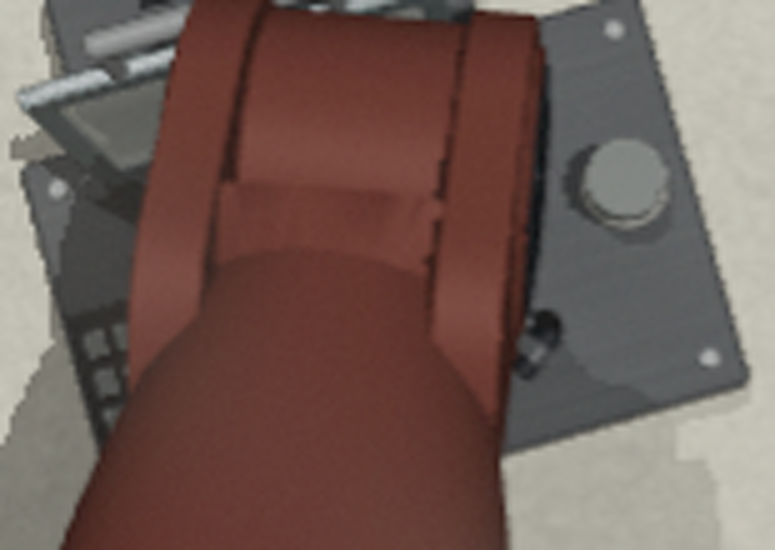

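The arm hides the cap in this view, but the guard bar (about (150,30)) and the jar haven't moved. I'll go in by feel.

Call:
{"api": "jog_arm", "payload": {
  "plan": "1 0.03 0 0 0 0 0;1 0.06 0 0 0 0 0;1 0.09 0 0 0 0 0;1 0.12 0 0 0 0 0;1 0.15 0 0 0 0 0"
}}

```text
time_s: 4.73
position: [0.5474, 0.0377, 0.115]
ee_rot: [[-0.811, 0.585, 0.001], [0.585, 0.811, -0.0], [-0.001, 0.0, -1.0]]
wrist_force: [-0.1, -0.3, -0.2]
gripper_width: 0.0001
finger_force: 0.0
```

Call:
{"api": "jog_arm", "payload": {
  "plan": "1 0.072 -0.018 0.004 0 0 0.133;1 0.145 -0.028 0.008 0 0 0.267;1 0.219 -0.031 0.012 0 0 0.4;1 0.292 -0.026 0.016 0 0 0.533;1 0.365 -0.013 0.021 0 0 0.667"
}}

```text
time_s: 5.15
position: [0.5229, 0.0536, 0.1132]
ee_rot: [[-0.405, 0.914, 0.001], [0.914, 0.405, -0.001], [-0.001, 0.0, -1.0]]
wrist_force: [0.3, -2.4, 0.7]
gripper_width: 0.0
finger_force: 0.8
```

Call:
{"api": "jog_arm", "payload": {
  "plan": "1 0.072 -0.018 0.004 0 0 0.133;1 0.145 -0.028 0.008 0 0 0.267;1 0.219 -0.031 0.012 0 0 0.4;1 0.292 -0.026 0.016 0 0 0.533;1 0.365 -0.013 0.021 0 0 0.667"
}}

```text
time_s: 5.57
position: [0.5096, 0.0799, 0.1113]
ee_rot: [[0.106, 0.994, -0.0], [0.994, -0.106, -0.001], [-0.001, -0.0, -1.0]]
wrist_force: [-2.0, -1.3, 1.6]
gripper_width: 0.0003
finger_force: 0.8
```

Call:
{"api": "jog_arm", "payload": {
  "plan": "1 0.072 -0.018 0.004 0 0 0.133;1 0.145 -0.028 0.008 0 0 0.267;1 0.219 -0.031 0.012 0 0 0.4;1 0.292 -0.026 0.016 0 0 0.533;1 0.365 -0.013 0.021 0 0 0.667"
}}

```text
time_s: 5.98
position: [0.5113, 0.1093, 0.1095]
ee_rot: [[0.589, 0.808, -0.001], [0.808, -0.589, -0.0], [-0.001, -0.001, -1.0]]
wrist_force: [-1.8, -0.2, 0.3]
gripper_width: 0.0001
finger_force: 0.8
```

Call:
{"api": "jog_arm", "payload": {
  "plan": "1 0.072 -0.018 0.004 0 0 0.133;1 0.145 -0.028 0.008 0 0 0.267;1 0.219 -0.031 0.012 0 0 0.4;1 0.292 -0.026 0.016 0 0 0.533;1 0.365 -0.013 0.021 0 0 0.667"
}}

```text
time_s: 6.4
position: [0.5276, 0.1338, 0.1078]
ee_rot: [[0.914, 0.405, -0.001], [0.405, -0.914, 0.0], [-0.001, -0.001, -1.0]]
wrist_force: [-1.9, -0.9, 1.5]
gripper_width: 0.0
finger_force: 0.9
```

Call:
{"api": "jog_arm", "payload": {
  "plan": "1 -0.08 0 0 0 0 0;1 -0.15 0 0 0 0 0;1 -0.15 0 -0.25 0 0 0;1 -0.15 0 -0.5 0 0 0;1 -0.15 0 -0.65 0 0 0"
}}

```text
time_s: 6.82
position: [0.5169, 0.128, 0.1615]
ee_rot: [[0.911, 0.413, 0.001], [0.413, -0.911, -0.0], [0.001, 0.001, -1.0]]
wrist_force: [1.3, -0.5, 0.4]
gripper_width: 0.0001
finger_force: 0.0
```

Call:
{"api": "jog_arm", "payload": {
  "plan": "1 -0.069 0.025 0 0 0 -0.133;1 -0.136 0.058 0 0 0 -0.267;1 -0.198 0.097 0 0 0 -0.4;1 -0.257 0.142 0 0 0 -0.533;1 -0.31 0.194 0 0 0 -0.667"
}}

```text
time_s: 7.23
position: [0.5, 0.1035, 0.16]
ee_rot: [[0.578, 0.816, -0.0], [0.816, -0.578, -0.0], [-0.0, -0.0, -1.0]]
wrist_force: [-0.4, 0.9, 0.0]
gripper_width: -0.0005
finger_force: 0.0
```

Call:
{"api": "jog_arm", "payload": {
  "plan": "1 -0.069 0.025 0 0 0 -0.133;1 -0.136 0.058 0 0 0 -0.267;1 -0.198 0.097 0 0 0 -0.4;1 -0.257 0.142 0 0 0 -0.533;1 -0.31 0.194 0 0 0 -0.667"
}}

```text
time_s: 7.65
position: [0.4981, 0.0742, 0.1599]
ee_rot: [[0.092, 0.996, -0.0], [0.996, -0.092, -0.0], [-0.0, -0.0, -1.0]]
wrist_force: [-0.3, -0.1, -0.5]
gripper_width: -0.0003
finger_force: 0.0
```

Call:
{"api": "jog_arm", "payload": {
  "plan": "1 -0.069 0.025 0 0 0 -0.133;1 -0.136 0.058 0 0 0 -0.267;1 -0.198 0.097 0 0 0 -0.4;1 -0.257 0.142 0 0 0 -0.533;1 -0.31 0.194 0 0 0 -0.667"
}}

```text
time_s: 8.07
position: [0.5112, 0.048, 0.1599]
ee_rot: [[-0.418, 0.908, -0.0], [0.908, 0.418, -0.0], [-0.0, -0.0, -1.0]]
wrist_force: [-0.1, 1.1, 0.2]
gripper_width: 0.0
finger_force: 0.0
```

Call:
{"api": "jog_arm", "payload": {
  "plan": "1 -0.069 0.025 0 0 0 -0.133;1 -0.136 0.058 0 0 0 -0.267;1 -0.198 0.097 0 0 0 -0.4;1 -0.257 0.142 0 0 0 -0.533;1 -0.31 0.194 0 0 0 -0.667"
}}

```text
time_s: 8.48
position: [0.5356, 0.0318, 0.1599]
ee_rot: [[-0.816, 0.578, -0.0], [0.578, 0.816, -0.0], [0.0, -0.0, -1.0]]
wrist_force: [0.7, -0.4, 0.8]
gripper_width: 0.0001
finger_force: 0.0
```

Call:
{"api": "jog_arm", "payload": {
  "plan": "1 -0.12 0.07 0 0 0 0;1 -0.23 0.145 0 0 0 0;1 -0.23 0.145 0.25 0 0 0;1 -0.23 0.145 0.5 0 0 0;1 -0.23 0.145 0.66 0 0 0"
}}

```text
time_s: 8.9
position: [0.5567, 0.0307, 0.1056]
ee_rot: [[-0.813, 0.582, -0.001], [0.582, 0.813, -0.0], [0.001, -0.001, -1.0]]
wrist_force: [-0.1, -0.2, -0.9]
gripper_width: -0.0001
finger_force: 0.0
```

Call:
{"api": "jog_arm", "payload": {
  "plan": "1 0.03 0 0 0 0 0;1 0.06 0 0 0 0 0;1 0.09 0 0 0 0 0;1 0.12 0 0 0 0 0;1 0.15 0 0 0 0 0"
}}

```text
time_s: 9.32
position: [0.5487, 0.0382, 0.108]
ee_rot: [[-0.812, 0.584, 0.002], [0.584, 0.812, -0.0], [-0.001, 0.001, -1.0]]
wrist_force: [0.6, 0.0, 0.2]
gripper_width: 0.0004
finger_force: 0.0
```

Call:
{"api": "jog_arm", "payload": {
  "plan": "1 0.072 -0.018 0.004 0 0 0.133;1 0.145 -0.028 0.008 0 0 0.267;1 0.219 -0.031 0.012 0 0 0.4;1 0.292 -0.026 0.016 0 0 0.533;1 0.365 -0.013 0.021 0 0 0.667"
}}

```text
time_s: 9.73
position: [0.5242, 0.0542, 0.1061]
ee_rot: [[-0.406, 0.914, 0.001], [0.914, 0.406, -0.001], [-0.001, 0.001, -1.0]]
wrist_force: [-1.9, -1.8, 0.8]
gripper_width: -0.0001
finger_force: 0.8
```

Call:
{"api": "jog_arm", "payload": {
  "plan": "1 0.072 -0.018 0.004 0 0 0.133;1 0.145 -0.028 0.008 0 0 0.267;1 0.219 -0.031 0.012 0 0 0.4;1 0.292 -0.026 0.016 0 0 0.533;1 0.365 -0.013 0.021 0 0 0.667"
}}

```text
time_s: 10.15
position: [0.5108, 0.0806, 0.1042]
ee_rot: [[0.106, 0.994, 0.0], [0.994, -0.106, -0.001], [-0.001, 0.0, -1.0]]
wrist_force: [-0.5, -0.5, 0.7]
gripper_width: 0.0002
finger_force: 0.9
```

Call:
{"api": "jog_arm", "payload": {
  "plan": "1 0.028 -0.008 0.002 0 0 0.053;1 0.057 -0.015 0.003 0 0 0.107;1 0.086 -0.02 0.005 0 0 0.16;1 0.115 -0.025 0.007 0 0 0.213;1 0.145 -0.028 0.008 0 0 0.267"
}}

```text
time_s: 10.57
position: [0.5099, 0.0924, 0.1035]
ee_rot: [[0.307, 0.952, 0.0], [0.952, -0.307, -0.0], [-0.0, 0.0, -1.0]]
wrist_force: [-1.9, -1.0, 0.6]
gripper_width: 0.0001
finger_force: 0.7
```

Call:
{"api": "jog_arm", "payload": {
  "plan": "1 0.028 -0.008 0.002 0 0 0.053;1 0.057 -0.015 0.003 0 0 0.107;1 0.086 -0.02 0.005 0 0 0.16;1 0.115 -0.025 0.007 0 0 0.213;1 0.145 -0.028 0.008 0 0 0.267"
}}

```text
time_s: 10.98
position: [0.5112, 0.1041, 0.1029]
ee_rot: [[0.499, 0.867, 0.0], [0.867, -0.499, -0.0], [-0.0, 0.0, -1.0]]
wrist_force: [-2.2, 0.1, 0.9]
gripper_width: -0.0
finger_force: 0.7
```

Call:
{"api": "jog_arm", "payload": {
  "plan": "1 0.028 -0.008 0.002 0 0 0.053;1 0.057 -0.015 0.003 0 0 0.107;1 0.086 -0.02 0.005 0 0 0.16;1 0.115 -0.025 0.007 0 0 0.213;1 0.145 -0.028 0.008 0 0 0.267"
}}

```text
time_s: 11.4
position: [0.515, 0.1153, 0.1022]
ee_rot: [[0.668, 0.744, -0.0], [0.744, -0.668, -0.0], [-0.0, 0.0, -1.0]]
wrist_force: [-1.0, -0.6, 0.9]
gripper_width: -0.0002
finger_force: 0.8
```

Call:
{"api": "jog_arm", "payload": {
  "plan": "1 0.028 -0.008 0.002 0 0 0.053;1 0.057 -0.015 0.003 0 0 0.107;1 0.086 -0.02 0.005 0 0 0.16;1 0.115 -0.025 0.007 0 0 0.213;1 0.145 -0.028 0.008 0 0 0.267"
}}

```text
time_s: 11.82
position: [0.5211, 0.1255, 0.1015]
ee_rot: [[0.808, 0.589, -0.0], [0.589, -0.808, -0.0], [-0.0, 0.0, -1.0]]
wrist_force: [-1.7, -1.3, -0.0]
gripper_width: 0.0004
finger_force: 0.8
```

Call:
{"api": "jog_arm", "payload": {
  "plan": "1 0.028 -0.008 0.002 0 0 0.053;1 0.057 -0.015 0.003 0 0 0.107;1 0.086 -0.02 0.005 0 0 0.16;1 0.115 -0.025 0.007 0 0 0.213;1 0.145 -0.028 0.008 0 0 0.267"
}}

```text
time_s: 12.23
position: [0.5291, 0.1341, 0.1009]
ee_rot: [[0.913, 0.407, -0.0], [0.407, -0.913, -0.0], [-0.0, 0.0, -1.0]]
wrist_force: [-1.2, -1.1, -0.5]
gripper_width: 0.0001
finger_force: 0.8
```

Call:
{"api": "jog_arm", "payload": {
  "plan": "1 0.028 -0.008 0.001 0 0 0.053;1 0.057 -0.015 0.002 0 0 0.107;1 0.086 -0.02 0.003 0 0 0.16;1 0.115 -0.025 0.004 0 0 0.213;1 0.145 -0.028 0.005 0 0 0.267"
}}

```text
time_s: 12.65
position: [0.5364, 0.1403, 0.0999]
ee_rot: [[0.978, 0.208, -0.005], [0.208, -0.978, -0.001], [-0.005, 0.0, -1.0]]
wrist_force: [-11.3, -3.5, 4.4]
gripper_width: 0.0
finger_force: 5.5
```

Call:
{"api": "jog_arm", "payload": {
  "plan": "1 0.024 -0.006 -0.005 0 0 0.045;1 0.048 -0.012 -0.005 0 0 0.09;1 0.048 -0.012 -0.005 0 0 0.09;1 0.048 -0.012 -0.005 0 0 0.09;1 0.048 -0.012 -0.005 0 0 0.09"
}}

```text
time_s: 13.07
position: [0.5386, 0.1419, 0.0999]
ee_rot: [[0.99, 0.141, -0.007], [0.141, -0.99, -0.002], [-0.007, 0.001, -1.0]]
wrist_force: [-12.4, -3.6, 3.8]
gripper_width: 0.0001
finger_force: 6.4
```

Call:
{"api": "jog_arm", "payload": {
  "plan": "1 0.02 -0.004 0 0 0 0.03;1 0.04 -0.008 0 0 0 0.06;1 0.04 -0.008 0 0 0 0.06;1 0.04 -0.008 0 0 0 0.06;1 0.04 -0.008 0 0 0 0.06"
}}

```text
time_s: 13.48
position: [0.5411, 0.1353, 0.0995]
ee_rot: [[0.994, 0.109, -0.011], [0.109, -0.994, 0.009], [-0.01, -0.01, -1.0]]
wrist_force: [-16.8, 3.2, 5.6]
gripper_width: -0.0
finger_force: 8.3
```

Call:
{"api": "jog_arm", "payload": {
  "plan": "1 -0.06 0 0 0 0 0;1 -0.12 0 0 0 0 0;1 -0.18 0 0 0 0 0;1 -0.22 0 -0.2 0 0 0;1 -0.22 0 -0.4 0 0 0"
}}

```text
time_s: 13.9
position: [0.5278, 0.1324, 0.1326]
ee_rot: [[0.994, 0.108, -0.003], [0.108, -0.994, 0.008], [-0.002, -0.008, -1.0]]
wrist_force: [-0.0, 0.2, -0.8]
gripper_width: 0.0002
finger_force: 0.0
```

Call:
{"api": "jog_arm", "payload": {
  "plan": "1 -0.2 0 -0.2 0 0 0;1 -0.4 0 -0.4 0 0 0;1 -0.6 0 -0.6 0 0 0;1 -0.8 0 -0.8 0 0 0;1 -1 0 -1 0 0 0"
}}

```text
time_s: 14.32
position: [0.4491, 0.1232, 0.2137]
ee_rot: [[0.994, 0.108, 0.0], [0.108, -0.994, 0.008], [0.001, -0.008, -1.0]]
wrist_force: [-0.2, 0.2, -0.5]
gripper_width: -0.0001
finger_force: 0.0
```

Call:
{"api": "jog_arm", "payload": {
  "plan": "1 -0.2 0 0 0 0 0;1 -0.4 0 0 0 0 0;1 -0.6 0 0 0 0 0;1 -0.8 0 0 0 0 0;1 -1 0 0 0 0 0"
}}

```text
time_s: 14.73
position: [0.3696, 0.1146, 0.213]
ee_rot: [[0.994, 0.108, 0.0], [0.108, -0.994, 0.008], [0.001, -0.008, -1.0]]
wrist_force: [0.3, 0.3, -0.2]
gripper_width: 0.0002
finger_force: 0.0
```

Run:
```python
from h import *
o=arm.get_obs();print(o['time_s'],o['position'],o['wrist_force'],o['q'])
im,W=snap('top');np.save('topW2.npy',W);a=cv2.resize(im[125:235,205:360,::-1],None,fx=5,fy=5,interpolation=cv2.INTER_CUBIC);cv2.imwrite('pics/c3.png',a)
h=np.array([.5634,.0917]);R=np.hypot(W[...,0]-h[0],W[...,1]-h[1])
for W in (np.load('topW.npy'),W):
    R=np.hypot(W[...,0]-h[0],W[...,1]-h[1]);m=(R<.02)&(W[...,2]>.1);print('hub z',W[m][:,2].mean(),m.sum())
m=(R>.045)&(R<.066)&(W[...,2]>.106)&(W[...,2]<.135)
P=W[m];t=np.arctan2(P[:,1]-h[1],P[:,0]-h[0]);print(np.median(P[:,2]),np.degrees(np.angle(np.exp(3j*t).mean()))/3,m.sum())
```

```text
14.7333 [0.36963964 0.11456384 0.21298794] [ 0.26800993  0.31962995 -0.21724558] [ 0.10431337  0.03776536 -0.51353197  1.01818661  0.00787859  3.13748574]
hub z 0.13577706632203193 193
hub z 0.12247499955589744 193
0.11609075552229178 -5.814733122016186 92
```

View pics/c3.png

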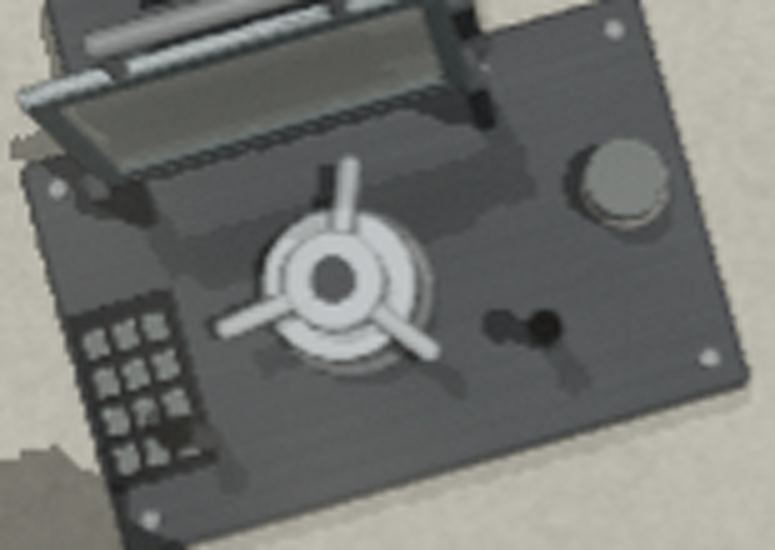

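The cap has gone down 13.3 mm and turned about 240°, with wing tips at crop (347,165), (225,328) and (432,352). It sits on the seal and took a push of 12–18 N for more than 0.4 s. Next is the guard bar.

Call:
{"api": "jog_arm", "payload": {
  "plan": "1 0 0 -0.2 0 0 -0.15;1 0 0 -0.4 0 0 -0.3;1 0 0 -0.6 0 0 -0.45;1 0 0 -0.8 0 0 -0.6;1 0 0 -1 0 0 -0.744"
}}

```text
time_s: 15.2
position: [0.3705, 0.114, 0.2938]
ee_rot: [[0.766, 0.643, 0.0], [0.643, -0.766, 0.008], [0.005, -0.006, -1.0]]
wrist_force: [0.1, -0.1, 0.5]
gripper_width: 0.0001
finger_force: 0.0
```

Call:
{"api": "jog_arm", "payload": {
  "plan": "1 0 0 -0.2 0 0 -0.15;1 0 0 -0.4 0 0 -0.3;1 0 0 -0.6 0 0 -0.45;1 0 0 -0.8 0 0 -0.6;1 0 0 -1 0 0 -0.744"
}}

```text
time_s: 15.62
position: [0.3704, 0.1134, 0.3738]
ee_rot: [[0.284, 0.959, 0.0], [0.959, -0.284, 0.008], [0.008, -0.002, -1.0]]
wrist_force: [-0.1, 0.7, 0.1]
gripper_width: -0.0
finger_force: 0.0
```

Call:
{"api": "jog_arm", "payload": {
  "plan": "0 0 0 0 0 0 -0.15;0 0 0 0 0 0 -0.3;0 0 0 0 0 0 -0.45;0 0 0 0 0 0 -0.6;0 0 0 0 0 0 -0.744"
}}

```text
time_s: 16.03
position: [0.3705, 0.1134, 0.373]
ee_rot: [[-0.292, 0.956, 0.0], [0.956, 0.292, 0.008], [0.008, 0.003, -1.0]]
wrist_force: [0.0, 0.6, -0.7]
gripper_width: 0.0605
finger_force: 0.0
```

Call:
{"api": "jog_arm", "payload": {
  "plan": "0 -0.06 0.2 0 0 0 0;0 -0.12 0.4 0 0 0 0;0 -0.18 0.6 0 0 0 0;0 -0.24 0.8 0 0 0 0;0 -0.3 1 0 0 0 0"
}}

```text
time_s: 16.45
position: [0.4549, 0.1133, 0.3729]
ee_rot: [[-0.287, 0.958, 0.0], [0.958, 0.286, 0.008], [0.008, 0.003, -1.0]]
wrist_force: [-0.3, 0.3, 0.2]
gripper_width: 0.0853
finger_force: 0.0
```

Call:
{"api": "jog_arm", "payload": {
  "plan": "0 -0.06 0.2 0 0 0 0;0 -0.12 0.4 0 0 0 0;0 -0.18 0.6 0 0 0 0;0 -0.24 0.8 0 0 0 0;0 -0.3 1 0 0 0 0"
}}

```text
time_s: 16.87
position: [0.5384, 0.1132, 0.3728]
ee_rot: [[-0.286, 0.958, 0.0], [0.958, 0.286, 0.008], [0.008, 0.002, -1.0]]
wrist_force: [0.6, 0.6, -0.3]
gripper_width: 0.0855
finger_force: 0.0
```

Run:
```python
from h import *
o=arm.get_obs();print(o['time_s'],o['position'],o['ee_rot'],o['q'])
im,W=snap('wrist','w1')
m=(W[...,2]>.30)&(W[...,2]<.345)&(np.hypot(W[...,0]-.658,W[...,1]-.117)<.12);print(m.sum())
if m.sum()>20: print(cv2.minAreaRect((W[m][:,:2]*1000).astype(np.float32)),np.percentile(W[m][:,2],[50,90]))
for n in('topW','sideW'):
    W=np.load(n+'.npy')
    for lo in(.31,.316,.322,.326):
        m=(W[...,2]>lo)&(W[...,2]<.345)&(np.hypot(W[...,0]-.658,W[...,1]-.117)<.12)
        print(n,lo,m.sum(),W[m].mean(0))
```

```text
16.8667 [0.53835768 0.11316708 0.37275019] [[-2.86479241e-01  9.58086447e-01  6.96747832e-05]
 [ 9.58056436e-01  2.86469690e-01  7.93610802e-03]
 [ 7.58351782e-03  2.34028258e-03 -9.99968506e-01]] [0.06958189 0.3110153  0.24153345 1.50069319 0.00791214 1.34983092]
2303
((653.8397216796875, 130.87460327148438), (12.946121215820312, 91.330078125), 16.855443954467773) [0.32940269 0.33117278]
topW 0.31 317 [0.65666877 0.11878861 0.32714566]
topW 0.316 309 [0.6566762  0.11913199 0.32750018]
topW 0.322 302 [0.65671877 0.11933456 0.32768974]
topW 0.326 243 [0.65732399 0.11872716 0.32841343]
sideW 0.31 161 [0.65864776 0.11398834 0.32721196]
sideW 0.316 147 [0.65885361 0.11367481 0.32850362]
sideW 0.322 134 [0.65846115 0.11526724 0.32939435]
sideW 0.326 116 [0.6581243  0.11760064 0.33010927]
```

View pics/w1.png

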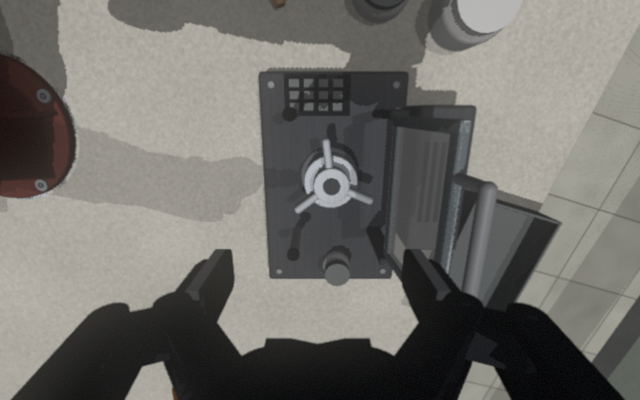

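The wrist view shows the bar at about (485,240). Its depth agrees with the top view: bar axis 97.5 mm behind the cap axis, 0.3235 m high.

Call:
{"api": "jog_arm", "payload": {
  "plan": "0 -0.03 0.14 0 0 0 0;0 -0.07 0.29 0 0 0 0;0 -0.1 0.43 0 0 0 0;0 -0.14 0.58 0 0 0 0;0 -0.173 0.72 0 0 0 0"
}}

```text
time_s: 17.33
position: [0.5972, 0.1164, 0.3727]
ee_rot: [[-0.286, 0.958, -0.0], [0.958, 0.286, 0.008], [0.008, 0.002, -1.0]]
wrist_force: [0.4, -0.1, -0.1]
gripper_width: 0.0856
finger_force: 0.0
```

Call:
{"api": "jog_arm", "payload": {
  "plan": "0 -0.03 0.14 0 0 0 0;0 -0.07 0.29 0 0 0 0;0 -0.1 0.43 0 0 0 0;0 -0.14 0.58 0 0 0 0;0 -0.173 0.72 0 0 0 0"
}}

```text
time_s: 17.75
position: [0.6563, 0.1196, 0.3727]
ee_rot: [[-0.286, 0.958, -0.0], [0.958, 0.286, 0.008], [0.008, 0.002, -1.0]]
wrist_force: [1.1, -0.3, 0.7]
gripper_width: 0.0855
finger_force: 0.0
```

Call:
{"api": "jog_arm", "payload": {
  "plan": "0 0 0 0.2 0 0 0;0 0 0 0.4 0 0 0;0 0 0 0.6 0 0 0;0 0 0 0.8 0 0 0;0 0 0 0.85 0 0 0"
}}

```text
time_s: 18.17
position: [0.6548, 0.1201, 0.3021]
ee_rot: [[-0.286, 0.958, -0.004], [0.958, 0.286, 0.008], [0.008, -0.001, -1.0]]
wrist_force: [-0.5, -0.3, -0.5]
gripper_width: 0.0855
finger_force: 0.0
```

Call:
{"api": "jog_arm", "payload": {
  "plan": "0.4 0 0 0 0 0 0;0.5 0 0 0 0 0 0;0.6 0 0 0 0 0 0;0.65 0 0 0 0 0 0;0.7 0 0 0 0 0 0",
  "squeeze": 40
}}

```text
time_s: 18.58
position: [0.6561, 0.1201, 0.3051]
ee_rot: [[-0.286, 0.958, 0.0], [0.958, 0.286, 0.008], [0.008, 0.003, -1.0]]
wrist_force: [0.9, 0.0, -0.6]
gripper_width: 0.0267
finger_force: 0.0
```

Call:
{"api": "jog_arm", "payload": {
  "plan": "0.8 0 0 0 0 0 0;0.9 0 0 0 0 0 0;1 0 0 0 0 0 0;1 0 0 0 0 0 0;1 0 0 0 0 0 0",
  "squeeze": 40
}}

```text
time_s: 19.0
position: [0.656, 0.12, 0.3047]
ee_rot: [[-0.286, 0.958, 0.0], [0.958, 0.286, 0.008], [0.008, 0.002, -1.0]]
wrist_force: [0.9, 1.1, 4.1]
gripper_width: 0.0104
finger_force: 39.0
```

Run:
```python
import numpy as np
t=np.linspace(1.674,0,41);x=-180*np.cos(t)/80;z=-180*np.sin(t)/80
for c in range(8):
    print(';'.join(f"1 0 {x[5*c+k]-x[5*c]:.3f} {z[5*c+k]-z[5*c]:.3f} 0 0 0" for k in range(1,6)))
```

```text
1 0 -0.094 -0.008 0 0 0;1 0 -0.188 -0.012 0 0 0;1 0 -0.282 -0.011 0 0 0;1 0 -0.376 -0.007 0 0 0;1 0 -0.470 0.001 0 0 0
1 0 -0.093 0.012 0 0 0;1 0 -0.186 0.028 0 0 0;1 0 -0.278 0.047 0 0 0;1 0 -0.369 0.071 0 0 0;1 0 -0.460 0.098 0 0 0
1 0 -0.089 0.031 0 0 0;1 0 -0.176 0.066 0 0 0;1 0 -0.262 0.104 0 0 0;1 0 -0.347 0.146 0 0 0;1 0 -0.429 0.192 0 0 0
1 0 -0.080 0.049 0 0 0;1 0 -0.159 0.101 0 0 0;1 0 -0.235 0.156 0 0 0;1 0 -0.309 0.215 0 0 0;1 0 -0.380 0.277 0 0 0
1 0 -0.069 0.065 0 0 0;1 0 -0.134 0.132 0 0 0;1 0 -0.197 0.202 0 0 0;1 0 -0.257 0.274 0 0 0;1 0 -0.314 0.349 0 0 0
1 0 -0.054 0.077 0 0 0;1 0 -0.104 0.157 0 0 0;1 0 -0.151 0.238 0 0 0;1 0 -0.195 0.322 0 0 0;1 0 -0.235 0.407 0 0 0
1 0 -0.036 0.087 0 0 0;1 0 -0.069 0.175 0 0 0;1 0 -0.098 0.265 0 0 0;1 0 -0.124 0.355 0 0 0;1 0 -0.145 0.447 0 0 0
1 0 -0.018 0.092 0 0 0;1 0 -0.031 0.186 0 0 0;1 0 -0.041 0.279 0 0 0;1 0 -0.047 0.373 0 0 0;1 0 -0.049 0.467 0 0 0
```

Call:
{"api": "jog_arm", "payload": {
  "plan": "1 0 -0.094 -0.008 0 0 0;1 0 -0.188 -0.012 0 0 0;1 0 -0.282 -0.011 0 0 0;1 0 -0.376 -0.007 0 0 0;1 0 -0.47 0.001 0 0 0"
}}

```text
time_s: 19.42
position: [0.62, 0.1093, 0.3045]
ee_rot: [[-0.286, 0.958, 0.001], [0.958, 0.286, 0.008], [0.008, 0.003, -1.0]]
wrist_force: [2.6, 0.8, 2.3]
gripper_width: 0.0105
finger_force: 40.4
```

Call:
{"api": "jog_arm", "payload": {
  "plan": "1 0 -0.093 0.012 0 0 0;1 0 -0.186 0.028 0 0 0;1 0 -0.278 0.047 0 0 0;1 0 -0.369 0.071 0 0 0;1 0 -0.46 0.098 0 0 0"
}}

```text
time_s: 19.83
position: [0.5845, 0.0987, 0.2964]
ee_rot: [[-0.286, 0.958, 0.0], [0.958, 0.286, 0.008], [0.008, 0.002, -1.0]]
wrist_force: [2.9, 1.1, 0.2]
gripper_width: 0.0107
finger_force: 40.2
```

Forces stay low, so I'll carry on.

Call:
{"api": "jog_arm", "payload": {
  "plan": "1 0 -0.089 0.031 0 0 0;1 0 -0.176 0.066 0 0 0;1 0 -0.262 0.104 0 0 0;1 0 -0.347 0.146 0 0 0;1 0 -0.429 0.192 0 0 0"
}}

```text
time_s: 20.25
position: [0.5515, 0.0889, 0.281]
ee_rot: [[-0.286, 0.958, -0.0], [0.958, 0.286, 0.008], [0.007, 0.002, -1.0]]
wrist_force: [1.9, -0.5, 1.9]
gripper_width: 0.0107
finger_force: 40.1
```

Call:
{"api": "jog_arm", "payload": {
  "plan": "1 0 -0.08 0.049 0 0 0;1 0 -0.159 0.101 0 0 0;1 0 -0.235 0.156 0 0 0;1 0 -0.309 0.215 0 0 0;1 0 -0.38 0.277 0 0 0"
}}

```text
time_s: 20.67
position: [0.5225, 0.0803, 0.2585]
ee_rot: [[-0.286, 0.958, 0.0], [0.958, 0.286, 0.008], [0.007, 0.002, -1.0]]
wrist_force: [-2.7, -2.4, 2.1]
gripper_width: 0.0105
finger_force: 39.9
```

Call:
{"api": "jog_arm", "payload": {
  "plan": "1 0 -0.069 0.065 0 0 0;1 0 -0.134 0.132 0 0 0;1 0 -0.197 0.202 0 0 0;1 0 -0.257 0.274 0 0 0;1 0 -0.314 0.349 0 0 0"
}}

```text
time_s: 21.08
position: [0.4983, 0.0732, 0.2302]
ee_rot: [[-0.286, 0.958, -0.0], [0.958, 0.286, 0.007], [0.007, 0.002, -1.0]]
wrist_force: [5.0, -3.5, -1.0]
gripper_width: 0.0106
finger_force: 39.4
```

Call:
{"api": "jog_arm", "payload": {
  "plan": "1 0 -0.054 0.077 0 0 0;1 0 -0.104 0.157 0 0 0;1 0 -0.151 0.238 0 0 0;1 0 -0.195 0.322 0 0 0;1 0 -0.235 0.407 0 0 0"
}}

```text
time_s: 21.5
position: [0.4805, 0.068, 0.1976]
ee_rot: [[-0.286, 0.958, 0.0], [0.958, 0.286, 0.007], [0.007, 0.002, -1.0]]
wrist_force: [3.6, -6.2, -0.5]
gripper_width: 0.0107
finger_force: 38.9
```

Call:
{"api": "jog_arm", "payload": {
  "plan": "1 0 -0.036 0.087 0 0 0;1 0 -0.069 0.175 0 0 0;1 0 -0.098 0.265 0 0 0;1 0 -0.124 0.355 0 0 0;1 0 -0.145 0.447 0 0 0"
}}

```text
time_s: 21.92
position: [0.4702, 0.0649, 0.1621]
ee_rot: [[-0.286, 0.958, 0.002], [0.958, 0.286, 0.007], [0.006, 0.004, -1.0]]
wrist_force: [7.2, -4.6, 1.2]
gripper_width: 0.011
finger_force: 39.0
```

Call:
{"api": "jog_arm", "payload": {
  "plan": "1 0 -0.018 0.092 0 0 0;1 0 -0.031 0.186 0 0 0;1 0 -0.041 0.279 0 0 0;1 0 -0.046 0.34 0 0 0;1 0 -0.048 0.4 0 0 0"
}}

```text
time_s: 22.33
position: [0.4674, 0.0641, 0.1304]
ee_rot: [[-0.286, 0.958, 0.003], [0.958, 0.286, 0.007], [0.006, 0.005, -1.0]]
wrist_force: [4.9, -5.3, 23.7]
gripper_width: 0.0101
finger_force: 42.3
```

Call:
{"api": "jog_arm", "payload": {
  "plan": "1 0 0 0 0 0 0;1 0 0 0 0 0 0;1 0 0 0 0 0 0;1 0 0 0 0 0 0;1 0 0 0 0 0 0"
}}

```text
time_s: 22.75
position: [0.4672, 0.0642, 0.1305]
ee_rot: [[-0.286, 0.958, 0.003], [0.958, 0.286, 0.007], [0.006, 0.005, -1.0]]
wrist_force: [8.5, -4.9, -0.3]
gripper_width: 0.0107
finger_force: 39.1
```

Run:
```python
from h import *
o=arm.get_obs();print(o['position'],o['wrist_force'],o['ft_torque'])
im,W=snap('side','s2')
c=np.array([.564,.0918]);M=np.array([[.958,.286],[-.286,.958]])
p=(W[...,:2]-c)@M.T
for a in range(-120,90,15):
    m=(abs(p[...,0]*1000-a)<7)&(abs(p[...,1])<.092)&(W[...,2]>.135)&(W[...,2]<.19)
    print(a,m.sum(),np.round(np.percentile(W[m][:,2]*1000,[20,50,80])) if m.sum()>5 else '')
cv2.imwrite('pics/s2c.png',cv2.resize(im[80:250,220:420,::-1],None,fx=3.5,fy=3.5,interpolation=cv2.INTER_CUBIC))
```

```text
[0.46723713 0.06416745 0.13048463] [ 8.49200182 -4.92139842 -0.31170632] [-0.92662622 -1.64211417  0.04918378]
-120 54 [153. 178. 186.]
-105 87 [149. 151. 154.]
-90 104 [149. 154. 177.]
-75 48 [149. 179. 188.]
-60 153 [149. 151. 153.]
-45 144 [148. 149. 150.]
-30 167 [147. 148. 150.]
-15 197 [147. 149. 150.]
0 214 [147. 149. 150.]
15 207 [147. 149. 150.]
30 215 [147. 149. 150.]
45 205 [147. 149. 150.]
60 216 [148. 149. 151.]
75 185 [149. 151. 152.]
```

View pics/s2c.png

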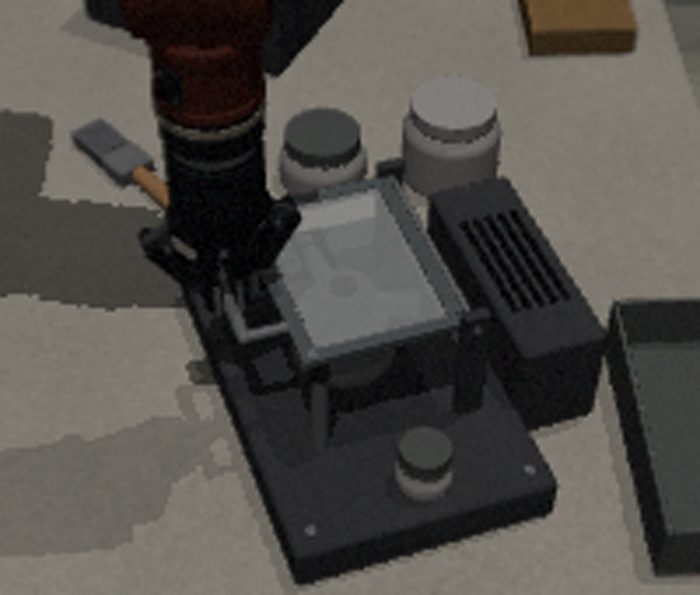

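The panel is level at 149 mm from front to back, around (365,270) in the crop. I'll press it down slightly, open just a little, then lift away.

Call:
{"api": "jog_arm", "payload": {
  "plan": "1 0 0 0.01 0 0 0;1 0 0 0.02 0 0 0;1 0 0 0.03 0 0 0;1 0 0 0.03 0 0 0;1 0 0 0.03 0 0 0"
}}

```text
time_s: 23.22
position: [0.4673, 0.0642, 0.13]
ee_rot: [[-0.286, 0.958, 0.004], [0.958, 0.286, 0.007], [0.005, 0.006, -1.0]]
wrist_force: [-0.9, -4.7, 25.1]
gripper_width: 0.0103
finger_force: 41.8
```

Call:
{"api": "jog_arm", "payload": {
  "plan": "0.82 0 0 0.03 0 0 0;0.76 0 0 0.03 0 0 0;0.74 0 0 0.03 0 0 0;0.74 0 0 0.03 0 0 0;0.74 0 0 0.03 0 0 0"
}}

```text
time_s: 23.63
position: [0.4649, 0.0648, 0.1251]
ee_rot: [[-0.286, 0.958, -0.002], [0.958, 0.286, 0.008], [0.008, 0.0, -1.0]]
wrist_force: [-0.5, -0.6, 0.1]
gripper_width: 0.0224
finger_force: 0.0
```

Call:
{"api": "jog_arm", "payload": {
  "plan": "0.74 0 0 -0.12 0 0 0;0.74 0 0 -0.3 0 0 0;0.74 0 0 -0.5 0 0 0;0.74 0 0 -0.75 0 0 0;0.74 0 0 -1 0 0 0"
}}

```text
time_s: 24.05
position: [0.4651, 0.0641, 0.2068]
ee_rot: [[-0.286, 0.958, -0.001], [0.958, 0.286, 0.008], [0.008, 0.001, -1.0]]
wrist_force: [0.1, -0.1, 0.7]
gripper_width: 0.0223
finger_force: 0.0
```

Call:
{"api": "jog_arm", "payload": {
  "plan": "0.74 0 -0.2 -0.2 0 0 0;0.74 0 -0.4 -0.4 0 0 0;0.74 0 -0.6 -0.6 0 0 0;0.74 0 -0.8 -0.8 0 0 0;0.74 0 -1 -0.8 0 0 0"
}}

```text
time_s: 24.47
position: [0.3894, 0.0404, 0.2725]
ee_rot: [[-0.286, 0.958, 0.003], [0.958, 0.286, 0.008], [0.006, 0.005, -1.0]]
wrist_force: [0.4, 0.3, 0.3]
gripper_width: 0.0225
finger_force: 0.0
```

Run:
```python
from h import *
o=arm.get_obs();print(o['position'],o['wrist_force'])
c=np.array([.564,.0918]);M=np.array([[.958,.286],[-.286,.958]])
for n in('top','side'):
    im,W=snap(n,n+'3');p=(W[...,:2]-c)@M.T
    for a in (-105,-45,-15,15,45):
        m=(abs(p[...,0]*1000-a)<7)&(abs(p[...,1])<.085)&(W[...,2]>.135)&(W[...,2]<.19)
        print(n,a,m.sum(),np.round(np.median(W[m][:,2]*1000),1) if m.sum() else '')
```

```text
[0.38936352 0.04043857 0.27250709] [0.38004572 0.25777978 0.28966541]
top -105 174 149.6
top -45 374 146.7
top -15 377 146.8
top 15 378 146.8
top 45 368 146.8
side -105 96 151.1
side -45 190 148.5
side -15 197 148.5
side 15 189 148.3
side 45 187 148.4
```

View pics/top3.png

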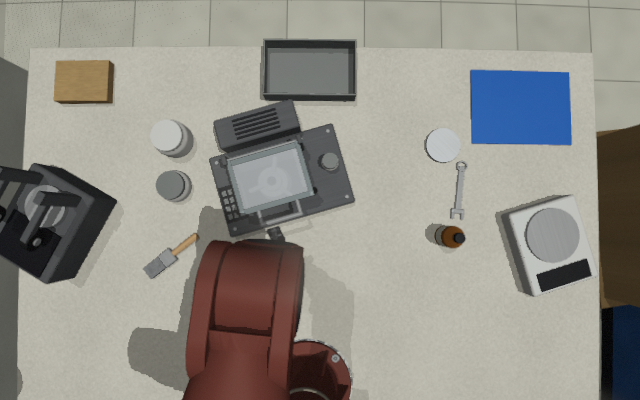

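The guard lies level over the pot at (270,180), the bystanders haven't moved, and the gripper is clear of everything.

```bash
python3 -c "
from bench import arm
print(arm.hand_in())"
```

```text
the job is handed in; nothing more can be done
None
```

The cap is screwed down onto its seal and was tightened with a push of about 12–18 N, the guard lies level on its stops, no bystander appears moved, and the job is handed in (no verdict was returned).

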